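# Sweep the press discs into their caddy

### The arm

A 6-joint arm with a two-finger parallel gripper is mounted at the origin on the work surface. World frame = base frame: x ahead of the robot, y to its left, z up, the work surface at z = 0. Lengths are in m, angles in degrees, forces in N, time in s.
With the tool pointing down it reaches from about 0.4 to 0.825 m from the base axis. Payload 7 kg.
Tool frame: the origin (TCP) lies at the centre of the arm's flange, where the gripper is bolted on; the fingertips stand 178 mm ahead of it and the grasp point (between the pads) lies 159 mm ahead of it (tip_reach is the distance from the TCP to the fingertips, in m); z points along the fingers, y is the line along which they close (so a half turn about z gives the same grasp; the last joint's range is limited). The gripper opens to 88 mm and grips with 3 to 60 N. Pads are 19 mm wide; open, the fingers measure 130 mm over their backs; the gripper's body (78 mm by 193 mm) begins 47 mm behind the grasp point.
Start: joints at [91.679, 20.546, 0.682, 0, -70.136, -16.507], TCP at [0.173, 0.652, 0.405] pointing down, gripper open.
Joint ranges: [-176.03, 176.03], [-82.01, 121.73], [-58.28, 71.71], [-173.87, 95.51], [-174.79, -0.11], [-173.66, 173.66]. Speed limits (degrees/s): [136.94, 136.94, 172.46, 180, 180, 180].

### API

Orientations are given as [roll, pitch, yaw] about the fixed x, y, z axes, in that order (R = Rz(yaw) Ry(pitch) Rx(roll)).
In Python, from plant import * gives the robot as it stands.
- The arm moves only by the shell command python3 -m handwheel 'ROWS'. ROWS is JSON, a list of rows, each a list of 7 numbers: the opening, from -1 (shut) to 1 (fully open), then the shift along the tool's x, y, z as a fraction of full scale, then the turn, a rotation vector about the tool's x, y, z as a fraction of full scale. A call has 1 to 5 rows; each row shifts and turns the commanded pose from where the row before left it, along the tool's axes as they then stand; what a row does not reach is not made up. Full scale, the value 1, is 0.025 m for a shift and 6 degrees for a turn. A row lasts 1/8 s, in which the tool goes at most 62.5 mm and 10.7 degrees, less where a joint would pass 70% of its speed; a pose out of reach is approached as far as the arm can. A call with a number of a shift or a turn outside -1 to 1 is refused whole. A call with a gripper value outside its range is refused whole. The fingers move at their own pace and stop on an object; the grip force is fixed at half the most. Time passes only in rows, so rows that do not move let the fingers close. It gives the time, the measured TCP pose, the force, the opening and the grip force at its end, in the units of the state.
- get_obs(): the state, without advancing time (a new reading comes with each control period).
- snapshot(name): name is "scene" or "side" or "wrist"; returns a dict with "color" (480x640x3 uint8, red, green, blue), "fx", "fy", "cx", "cy" (pixels), "R" (3x3) and "t" (3): a world point X has camera coordinates R X + t; the wrist camera has in their place "tool_from_camera" (4x4, takes a point from camera to tool coordinates, whose origin is the TCP and whose axes are the flange's). Camera axes: x right, y down, z forward; pixel columns grow to the right and rows downward; lengths in m; the calibration is good to about 2 mm. A picture is of the moment at which its call begins: read the wrist's pose just before it. There is no depth.
- close_job(): hands the job in; it is judged then, once.
The state is a dict: "clock": time; "joint_pos": joint angles; "qvel": joint speeds; "tau": joint torques, N m; "tool_pos": TCP position; "orientation": TCP orientation; "force": force on the tool from outside, world axes, zero at the start; "moment": the same for the moment, N m; "opening": finger opening in m; "gripper_force": force on a finger pad.
Only numpy, scipy, OpenCV 4.12 (cv2) and the standard library are available. Lean on these libraries where they do the work, as an engineer would, in place of code of your own. Each camera call takes 0.05 s, during which the arm holds its last target. There are 200 camera calls.

### The job

Sweep the three loose cookie-press discs (orange, blue and green) along the oak top into the three-sided steel caddy, so that each lies flat and wholly inside its mouth. Push them gently with the fingertips or the outside of the fingers: do not pinch them, press hard on them or lift them off the wood. Leave everything else on the sideboard where it is and finish with the hand clear.

Things in the scene. Friction and masses are not known exactly. Their poses are not given: they have to be found in the camera images.
- disc_orange: loose plastic pattern disc of the cookie press (orange, white flower of dots on top), 48 mm across, 10 mm thick, about 30 g, lying flat on the sideboard between the robot and the caddy; it slides and does not roll. Origin: centre of its underside, z axis up; its yaw means nothing
- disc_blue: loose plastic pattern disc of the cookie press (blue, white six-armed star on top), 48 mm across, 10 mm thick, about 30 g, lying flat on the sideboard between the robot and the caddy; it slides and does not roll. Origin: centre of its underside, z axis up; its yaw means nothing
- disc_green: loose plastic pattern disc of the cookie press (green, white ring on top), 48 mm across, 10 mm thick, about 30 g, lying flat on the sideboard between the robot and the caddy; it slides and does not roll. Origin: centre of its underside, z axis up; its yaw means nothing
- caddy: low U-shaped steel frame, fixed: three walls 20 mm high, 8 mm thick, no floor (bare oak, no step), no wall on its mouth side. Inside 140 mm deep (x) by 190 mm wide (y). Origin: centre of the inside, at sideboard height; x points from mouth to back wall: mouth line at x = -70 mm (robot side), back wall's inner face at +70 mm, side walls' at y = +95 and -95 mm. x is within 0.35 rad of world x
- stamp: wooden kahk stamp standing on its face, dark wood, 48 mm across, 60 mm tall; bystander. Origin: centre of its underside. To be left where it is
- tin: small round spice can standing up, 46 mm across, 58 mm tall; bystander. Origin: centre of its underside. (Taller fixed things stand well outside the work: a white cookie press, 245 mm, and a white pot, 137 mm, over 0.4 m to the right of the x axis; a steel cake stand, 300 mm, over 0.4 m to the left). To be left where it is
- bowl: blue glass bowl, 140 mm across the rim, 60 mm tall; bystander. Origin: centre of its underside. To be left where it is
- tongs: red plastic tongs lying flat, about 205 mm long along their x axis, up to 85 mm wide, 14 mm high; bystander. Origin: about the middle of their length, on the sideboard. To be left where it is

How it is judged:
By the outcome, as a careful person would: the job done as asked, in the order asked, and still so for the second after the job is handed in, with the robot touching nothing.
It also fails if it takes over 72 s, if anything falls off the work surface, if the arm or the gripper's body presses on something with over 40 N, if the wrist force passes 120 N, or if a joint passes its speed limit or range.

## Working session

There is one attempt and no reset: what is moved stays moved. The work goes in short steps, Python scripts to look and compute and a shell command to move; the robot and the scene stay as the last step left them, time stands still between calls to the robot, and variables do not carry over. Pictures are saved under pics/ and viewed, at most 10 in all, crops included, and the job is handed in when it is done.

```bash
mkdir -p pics
python3 - <<'E'
from plant import *
import cv2
o=get_obs();print(o)
for n in ("scene","side"):
    s=snapshot(n);cv2.imwrite(f"pics/{n}0.png",s["color"][:,:,::-1]);print(n,s["fx"],s["R"],s["t"])
E
```

```text
{'clock': 0.0, 'joint_pos': array([ 9.16770850e+01,  2.05917750e+01,  6.35800068e-01, -2.12256311e-02,
       -7.01359343e+01, -1.65065564e+01]), 'qvel': array([ 0.0678104 , -0.02635177, -0.02854228, -0.06511105, -0.00903043,
       -0.02103242]), 'tau': array([-2.26601669e-04, -5.82713056e+01,  2.93053490e+01,  6.99742064e+00,
        6.96349656e-03, -1.38752503e-04]), 'tool_pos': array([0.17271263, 0.65233945, 0.40373053]), 'orientation': array([ 1.79906209e+02, -6.98514924e-03, -1.48366940e+01]), 'force': array([-0.00588514,  0.09241528,  0.89701516]), 'moment': array([ 0.00011973,  0.00602047, -0.016007  ]), 'gripper_force': 0.0, 'opening': 0.08755293374662533}
scene 493.0621189971364 [[-0.46850724  0.88326257  0.01865979]
 [ 0.62992548  0.3487901  -0.69393037]
 [-0.61943108 -0.31335713 -0.71980029]] [ 0.27060762 -0.31241916  1.17881362]
side 458.2142403221582 [[ 0.9221843  -0.38643088 -0.01572558]
 [-0.26038372 -0.59029137 -0.76403954]
 [ 0.2859658   0.70867995 -0.64497774]] [-0.50733567  0.1748261   0.69617582]
```

View pics/scene0.png

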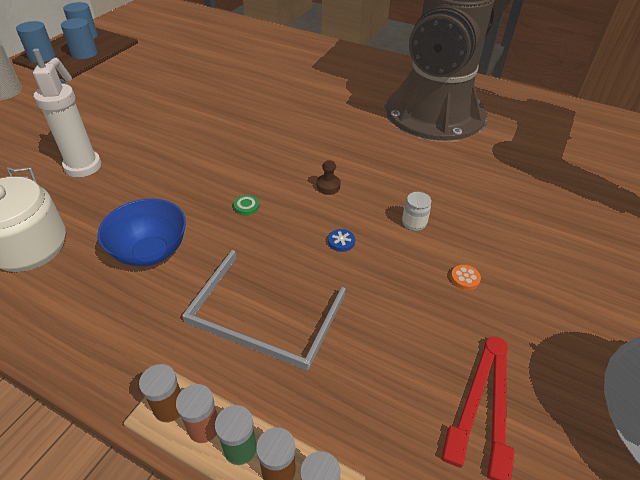

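View pics/side0.png

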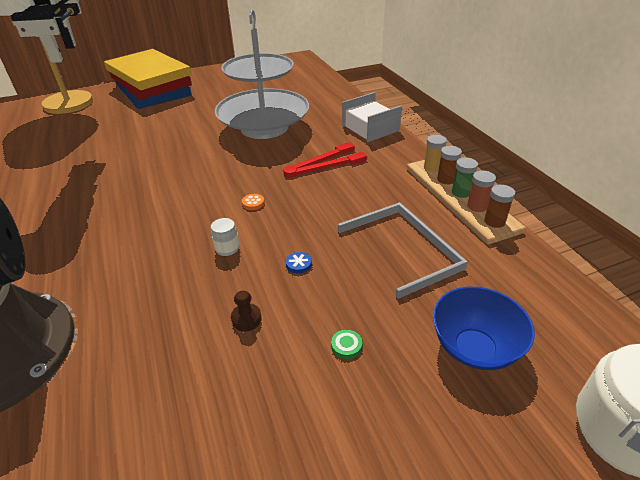

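Scene view: discs are at orange (466,276), blue (342,240) and green (246,204). The caddy mouth ends are near (234,253) and (343,290), with back corners near (186,318) and (307,363). The stamp is at (328,185), the tin at (416,222), the bowl left of the caddy and the tongs at about (480,400). The side view agrees.

```bash
cat > h.py <<'E'
from plant import *
import cv2, numpy as np
def ray(s,u,v,z):
    R=np.array(s["R"]);t=np.array(s["t"]);c=-R.T@t
    d=R.T@np.array([(u-s["cx"])/s["fx"],(v-s["cy"])/s["fy"],1.]);return (c+d*(z-c[2])/d[2])[:2]
def hsvmask(im,lo,hi):
    return cv2.inRange(cv2.cvtColor(im,cv2.COLOR_RGB2HSV),np.array(lo),np.array(hi))
def blobs(m,amin=60):
    m=cv2.morphologyEx(m,cv2.MORPH_CLOSE,np.ones((3,3),np.uint8))
    cs,_=cv2.findContours(m,cv2.RETR_EXTERNAL,cv2.CHAIN_APPROX_NONE)
    return [c for c in cs if cv2.contourArea(c)>amin]
RNG={"orange":((6,190,180),(14,255,255)),"blue":((105,150,60),(125,255,255)),"green":((55,120,60),(85,255,255))}
def discs(names=("scene","side"),box=(0.35,0.9,-0.35,0.4)):
    out={}
    for n in names:
        s=snapshot(n)
        for k,(lo,hi) in RNG.items():
            for c in blobs(hsvmask(s["color"],lo,hi)):
                h=cv2.convexHull(c);M=cv2.moments(h);u,v=M["m10"]/M["m00"],M["m01"]/M["m00"]
                p=ray(s,u,v,0.006)
                if box[0]<p[0]<box[1] and box[2]<p[1]<box[3] and cv2.contourArea(h)<1200: print(n,k,np.round(p,4),int(u),int(v),cv2.contourArea(h))
E
python3 - <<'E'
from h import *
discs()
s=snapshot("scene");d=snapshot("side")
for nm,u,v,z in [("mouthR",234,253,.02),("mouthL",343,290,.02),("backR",186,317,.02),("backL",308,361,.02),("stamp",328,188,.005),("tin base",416,224,0),("tongs tip",496,340,.01),("tongsA",455,460,.0),("tongsB",500,475,0),("bowl rim l",99,232,.06),("bowl rim r",186,215,.06)]:
    print(nm,ray(s,u,v,z).round(3))
for nm,u,v,z in [("mouthL",339,227,.02),("mouthR",399,293,.02),("backL",400,206,.02),("backR",466,264,.02),("stamp",246,322,0),("tin",226,247,0),("tongs tip",288,172,.01),("tongsb",366,157,.01),("tin top",224,225,.058)]:
    print("side",nm,ray(d,u,v,z).round(3))
E
```

```text
scene orange [0.4721 0.2147] 466 276 487.0
scene blue [ 0.4972 -0.0039] 340 239 450.0
scene green [ 0.5012 -0.2013] 246 204 380.5
side orange [0.4736 0.2155] 252 199 209.5
side blue [ 0.4966 -0.0066] 298 262 421.0
side green [ 0.5004 -0.204 ] 346 343 699.0
mouthR [ 0.624 -0.141]
mouthL [0.607 0.053]
backR [ 0.765 -0.129]
backL [0.743 0.066]
stamp [ 0.382 -0.09 ]
tin base [0.389 0.097]
tongs tip [0.575 0.289]
tongsA [0.766 0.288]
tongsB [0.758 0.342]
bowl rim l [ 0.719 -0.332]
bowl rim r [ 0.62  -0.236]
side mouthL [0.598 0.04 ]
side mouthR [ 0.617 -0.156]
side backL [0.739 0.052]
side backR [ 0.759 -0.143]
side stamp [ 0.373 -0.098]
side tin [0.387 0.095]
side tongs tip [0.578 0.284]
side tongsb [0.772 0.27 ]
side tin top [0.39  0.087]
```

```bash
cat >> h.py <<'E'
# caddy frame
C=np.array([0.682,-0.044]);A=np.radians(5.3)
def c2w(x,y): return C+np.array([x*np.cos(A)-y*np.sin(A),x*np.sin(A)+y*np.cos(A)])
def w2c(p):
    d=np.array(p)-C;return np.array([d@[np.cos(A),np.sin(A)],d@[-np.sin(A),np.cos(A)]])
def go(x,y,z,yaw):
    "units of tool shift (after turning to yaw) and of the turn about tool z"
    o=get_obs();p=o["tool_pos"];d=np.array([x,y,z])-p;a=np.radians(yaw)
    t=-((yaw-o["orientation"][2]+180)%360-180)/6
    print("t",round(o["clock"],2),"pos",p.round(4),"ori",o["orientation"].round(1),"F",o["force"].round(1))
    print("turn z",round(t,2),"then x,y,z", np.round(np.array([d[0]*np.cos(a)+d[1]*np.sin(a), d[0]*np.sin(a)-d[1]*np.cos(a), -d[2]])/.025,2))
E
python3 - <<'E'
from h import *
# caddy steel mask: fit from gray pixels on wall tops
s=snapshot("scene");d=snapshot("side")
for n,q,box in(("scene",s,(170,240,190,150)),("side",d,(330,195,145,110))):
    x,y,w,h=box; m=np.zeros((480,640),np.uint8); m[y:y+h,x:x+w]=hsvmask(q["color"],(0,0,70),(180,60,255))[y:y+h,x:x+w]
    c=max(blobs(m),key=cv2.contourArea)
    P=np.array([ray(q,u,v,.012) for u,v in c[:,0]],np.float32)
    r=cv2.minAreaRect(P*1000);print(n,cv2.contourArea(c),r)
print(w2c([.497,-.005]),w2c([.5008,-.2025]),w2c([.473,.215]),"stand",ray(d,265,130,0))
go(.449,-.0095,.30,5.3)
E
```

```text
scene 2502.0 ((682.8958129882812, -42.524147033691406), (157.74618530273438, 212.3189697265625), 5.199333667755127)
side 1854.0 ((682.9468994140625, -42.122650146484375), (158.94281005859375, 220.28048706054688), 5.436028480529785)
[-0.18060662  0.05592182] [-0.19506605 -0.14108481] [-0.18418248  0.27719815] stand [0.59626998 0.52519233]
t 0.4 pos [0.1727 0.6525 0.4045] ori [180.   -0.  -14.8] F [0.4 0.2 0.6]
turn z -3.35 then x,y,z [ 8.56 27.39  4.18]
```

```bash
sed -i 's/^C=.*;A/C=np.array([0.680,-0.043]);A/' h.py
python3 -m handwheel '[[-0.45,0,1,0.1,0,0,-0.67],[-0.45,0.2,1,0.1,0,0,-0.67],[-0.45,0.3,1,0.1,0,0,-0.67],[-0.45,0.3,1,0.2,0,0,-0.67],[-0.45,0.3,1,0.2,0,0,-0.67]]'
python3 -m handwheel '[[-0.45,0.3,1,0.2,0,0,0],[-0.45,0.3,1,0.2,0,0,0],[-0.45,0.3,1,0.2,0,0,0],[-0.45,0.3,1,0.2,0,0,0],[-0.45,0.3,1,0.2,0,0,0]]'
python3 -m handwheel '[[-0.45,0.3,1,0.2,0,0,0],[-0.45,0.3,1,0.2,0,0,0],[-0.45,0.3,1,0.2,0,0,0],[-0.45,0.3,1,0.2,0,0,0],[-0.45,0.3,1,0.2,0,0,0]]'
python3 -m handwheel '[[-0.45,0.3,1,0.2,0,0,0],[-0.45,0.3,1,0.2,0,0,0],[-0.45,0.3,1,0.2,0,0,0],[-0.45,0.3,1,0.2,0,0,0],[-0.45,0.3,1,0.2,0,0,0]]'
python3 -c "
from h import *
print(get_obs()['opening'],get_obs()['joint_pos'].round(1));go(.449,-.0095,.183,5.3)"
```

```text
clock: 1.02
tool_pos: [0.1855, 0.5261, 0.3872]
orientation: [-180.0, -0.0, 5.4]
force: [-0.1, -0.3, 0.7]
opening: 0.0433
gripper_force: 0.0
clock: 1.65
tool_pos: [0.2345, 0.4051, 0.3622]
orientation: [-180.0, -0.0, 5.3]
force: [1.1, -0.3, 0.3]
opening: 0.0238
gripper_force: 0.0
clock: 2.28
tool_pos: [0.2836, 0.2833, 0.3369]
orientation: [-180.0, -0.0, 5.3]
force: [0.1, -0.5, 0.1]
opening: 0.0239
gripper_force: 0.0
clock: 2.9
tool_pos: [0.3321, 0.1623, 0.312]
orientation: [-180.0, -0.0, 5.3]
force: [0.2, 0.1, 0.3]
opening: 0.0238
gripper_force: 0.0
0.023827300121110166 [ 57.3  -4.6 -42.8   0.  -51.8  38. ]
t 2.9 pos [0.3321 0.1623 0.312 ] ori [-180.    -0.     5.3] F [0.2 0.1 0.3]
turn z -0.01 then x,y,z [4.02 7.27 5.16]
```

```bash
python3 -m handwheel '[[-0.45,0.5,0.9,0.2,0,0,0],[-0.45,0.5,0.9,0.2,0,0,0],[-0.45,0.5,0.9,0.2,0,0,0],[-0.45,0.5,0.9,0.2,0,0,0],[-0.45,0.5,0.9,0.2,0,0,0]]'
python3 -m handwheel '[[-0.45,0.5,0.9,0.2,0,0,0],[-0.45,0.5,0.9,0.2,0,0,0],[-0.45,0.5,0.9,0.2,0,0,0],[-0.45,0,0.07,0.7,0,0,0],[-0.45,0,0,0.8,0,0,0]]'
python3 - <<'E'
from h import *
import numpy as np
print(get_obs()['joint_pos'].round(1));go(.449,-.0095,.183,5.3)
w=snapshot("wrist");cv2.imwrite("pics/w1.png",w["color"][:,:,::-1]);print(w["tool_from_camera"],w["fx"])
E
```

```text
clock: 3.52
tool_pos: [0.4047, 0.056, 0.287]
orientation: [-180.0, -0.0, 5.3]
force: [0.4, 0.3, -0.1]
opening: 0.0241
gripper_force: 0.0
clock: 4.15
tool_pos: [0.4481, -0.0091, 0.2342]
orientation: [-180.0, -0.0, 5.2]
force: [-0.6, 0.3, 1.4]
opening: 0.0241
gripper_force: 0.0
[ 24.2  10.4 -39.9   0.  -39.7  71. ]
t 4.15 pos [ 0.4481 -0.0091  0.2342] ori [-180.    -0.     5.2] F [-0.6  0.3  1.4]
turn z -0.02 then x,y,z [0.04 0.02 2.05]
[[ 6.59878341e-04 -9.60574797e-01 -2.78020905e-01  7.40440066e-02]
 [ 9.99999552e-01  4.45164617e-04  8.35419670e-04  1.56536982e-03]
 [-6.78718010e-04 -2.78021332e-01  9.60574660e-01  1.88786539e-02]
 [ 0.00000000e+00  0.00000000e+00  0.00000000e+00  1.00000000e+00]] 409.91157767905645
```

View pics/w1.png

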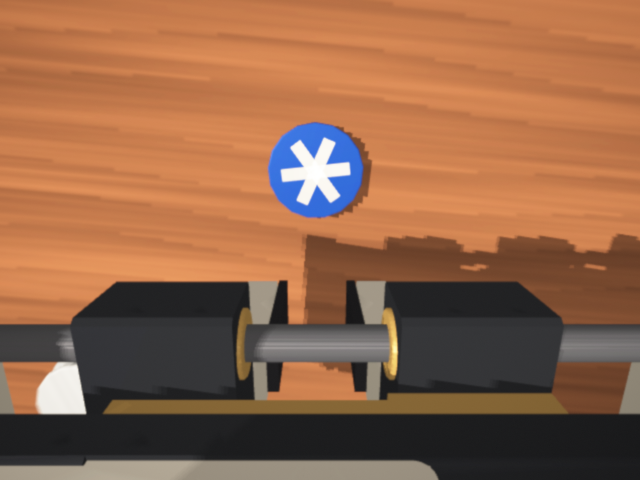

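The disc is at (316,170), centred between the fingers. I'll go down and push it into the left slot.

```bash
python3 -m handwheel '[[-0.45,0,0,0.9,0,0,0],[-0.45,0,0,0.7,0,0,0],[-0.45,0,0,0.4,0,0,0],[-0.45,0,0,0.05,0,0,0],[-0.45,0.3,0,0,0,0,0]]'
python3 -m handwheel '[[-0.45,0.3,0,0,0,0,0],[-0.45,0.3,0,0,0,0,0],[-0.45,0.4,0,0,0,0,0],[-0.45,0.5,0,0,0,0,0],[-0.45,0.5,0,0,0,0,0]]'
python3 -m handwheel '[[-0.45,0.5,0,0,0,0,0],[-0.45,0.5,0,0,0,0,0],[-0.45,0.5,0,0,0,0,0],[-0.45,0.5,0,0,0,0,0],[-0.45,0.5,0,0,0,0,0]]'
python3 -c "
from h import *
discs(('scene',));go(*c2w(0,0.054),.183,5.3)"
```

```text
clock: 4.82
tool_pos: [0.4558, -0.0073, 0.1839]
orientation: [-180.0, -0.0, 5.3]
force: [0.5, 0.5, 1.0]
opening: 0.0242
gripper_force: 0.0
clock: 5.45
tool_pos: [0.5064, -0.0025, 0.1834]
orientation: [180.0, -0.0, 5.3]
force: [-0.0, -0.5, 0.4]
opening: 0.024
gripper_force: 0.3
clock: 6.08
tool_pos: [0.5685, 0.0032, 0.1834]
orientation: [180.0, 0.0, 5.3]
force: [-0.6, 0.3, 0.4]
opening: 0.0242
gripper_force: 0.3
scene orange [0.4726 0.2148] 466 276 499.0
scene blue [0.5985 0.0062] 318 280 562.5
scene green [ 0.5014 -0.2013] 245 204 382.5
t 6.12 pos [0.57   0.0035 0.1835] ori [ 1.8e+02 -1.0e-01  5.3e+00] F [3.3 0.4 2.4]
turn z 0.0 then x,y,z [4.21 0.1  0.02]
```

```bash
python3 -m handwheel '[[-0.45,0.5,0,0,0,0,0],[-0.45,0.5,0,0,0,0,0],[-0.45,0.5,0,0,0,0,0],[-0.45,0.5,0,0,0,0,0],[-0.45,0.5,0,0,0,0,0]]'
python3 -m handwheel '[[-0.45,0.5,0,0,0,0,0],[-0.45,0.4,0,0,0,0,0],[-0.45,0.3,0,0,0,0,0],[-0.45,0.2,0,0,0,0,0],[-0.45,0.1,0,0,0,0,0]]'
python3 -m handwheel '[[-0.45,-0.2,0,0,0,0,0],[-0.45,-0.8,0,0,0,0,0],[-0.45,-0.8,0,0,0,0,0],[-0.45,-1,0,-0.6,0,0,0],[-0.45,-1,0,-1,0,0,0]]'
python3 -m handwheel '[[-0.45,-1,0,-1,0,0,0],[-0.45,-1,0,-1,0,0,0],[-0.45,0,-1,0,0,0,0],[-0.45,0,-1,0,0,0,0],[-0.45,0,-1,0,0,0,0]]'
python3 - <<'E'
from h import *
discs()
# orange: from its place to caddy (-0.115,0)
o=np.array([.473,.215]);g=c2w(-.115,0);d=g-o;L=np.hypot(*d);u=d/L
print("yaw",np.degrees(np.arctan2(*u[::-1])),"L",L/.025,"start",o-u*.05,"goal",g)
go(*(o-u*.05),.183,np.degrees(np.arctan2(*u[::-1])))
E
```

```text
clock: 6.75
tool_pos: [0.6307, 0.0089, 0.1834]
orientation: [180.0, 0.0, 5.3]
force: [-0.5, 0.3, 0.2]
opening: 0.0246
gripper_force: 0.2
clock: 7.38
tool_pos: [0.6674, 0.0123, 0.1834]
orientation: [-180.0, 0.0, 5.3]
force: [-1.5, -0.1, 0.3]
opening: 0.0242
gripper_force: 0.2
clock: 8.0
tool_pos: [0.571, 0.0033, 0.2231]
orientation: [180.0, 0.1, 5.3]
force: [-0.2, -0.1, 0.2]
opening: 0.0243
gripper_force: 0.0
clock: 8.62
tool_pos: [0.5152, 0.0741, 0.2738]
orientation: [-180.0, -0.0, 5.3]
force: [0.2, -0.4, 0.4]
opening: 0.0242
gripper_force: 0.0
scene orange [0.4731 0.2149] 466 276 507.5
scene blue [0.6984 0.0153] 292 328 717.0
scene green [ 0.5012 -0.2013] 246 204 380.5
side blue [0.6968 0.0127] 390 227 342.0
side green [ 0.5004 -0.204 ] 346 343 697.5
yaw -71.00048149842434 L 11.36400054758964 start [0.45672199 0.26227607] goal [ 0.56549166 -0.05362262]
t 8.72 pos [0.5155 0.0751 0.2738] ori [-1.8e+02 -1.0e-01  5.4e+00] F [-1.4 -0.5 -0.6]
turn z 12.73 then x,y,z [-7.84 -0.22  3.63]
```

Blue lies well inside. Orange is next.

```bash
python3 -m handwheel '[[-0.45,0,-0.9,0,0,0,1],[-0.45,0,-0.9,0,0,0,1],[-0.45,0,-0.9,0,0,0,1],[-0.45,0,-0.9,0,0,0,1],[-0.45,0,-0.9,0,0,0,1]]'
python3 -m handwheel '[[-0.45,-0.5,0,0,0,0,1],[-0.45,-0.5,0,0,0,0,1],[-0.45,-0.5,0,0,0,0,1],[-0.45,-0.5,0,0,0,0,1],[-0.45,-0.5,0,0,0,0,1]]'
python3 -m handwheel '[[-0.45,-0.5,0,0,0,0,1],[-0.45,-0.5,0,0,0,0,1],[-0.45,-0.5,0,0,0,0,0.73],[-0.45,0,0,0,0,0,0]]'
python3 - <<'E'
from h import *
go(.4567,.2623,.183,-71)
E
```

```text
clock: 9.35
tool_pos: [0.5287, 0.1842, 0.2735]
orientation: [180.0, 0.0, -24.9]
force: [0.9, 0.5, -0.3]
opening: 0.024
gripper_force: 0.0
clock: 9.98
tool_pos: [0.4789, 0.2206, 0.2734]
orientation: [180.0, 0.0, -54.9]
force: [-0.5, 0.0, 1.1]
opening: 0.0241
gripper_force: 0.0
clock: 10.48
tool_pos: [0.4609, 0.2536, 0.2735]
orientation: [-180.0, 0.0, -71.0]
force: [0.2, 0.3, 0.7]
opening: 0.024
gripper_force: 0.0
t 10.47 pos [0.4609 0.2536 0.2735] ori [-180.    0.  -71.] F [0.2 0.3 0.7]
turn z -0.01 then x,y,z [-0.38  0.04  3.62]
```

```bash
python3 -m handwheel '[[-0.45,-0.38,0.04,0.9,0,0,0],[-0.45,0,0,0.9,0,0,0],[-0.45,0,0,0.9,0,0,0],[-0.45,0,0,0.7,0,0,0],[-0.45,0,0,0.2,0,0,0]]'
python3 -m handwheel '[[-0.45,0.2,0,0,0,0,0],[-0.45,0.3,0,0,0,0,0],[-0.45,0.3,0,0,0,0,0],[-0.45,0.4,0,0,0,0,0],[-0.45,0.5,0,0,0,0,0]]'
python3 -m handwheel '[[-0.45,0.5,0,0,0,0,0],[-0.45,0.5,0,0,0,0,0],[-0.45,0.5,0,0,0,0,0],[-0.45,0.5,0,0,0,0,0],[-0.45,0.5,0,0,0,0,0]]'
python3 -m handwheel '[[-0.45,0.5,0,0,0,0,0],[-0.45,0.5,0,0,0,0,0],[-0.45,0.5,0,0,0,0,0],[-0.45,0.5,0,0,0,0,0],[-0.45,0.5,0,0,0,0,0]]'
python3 - <<'E'
from h import *
discs()
g=c2w(-.115,0);u=np.array([np.cos(np.radians(-71)),np.sin(np.radians(-71))])
go(*(g-u*.03),.183,-71)
E
```

```text
clock: 11.1
tool_pos: [0.457, 0.2614, 0.1824]
orientation: [179.9, -0.1, -71.0]
force: [0.1, -0.5, 0.7]
opening: 0.024
gripper_force: 0.0
clock: 11.72
tool_pos: [0.4712, 0.2215, 0.1837]
orientation: [-180.0, 0.0, -71.1]
force: [0.9, 0.2, 1.2]
opening: 0.0242
gripper_force: 0.3
clock: 12.35
tool_pos: [0.4914, 0.1622, 0.1834]
orientation: [180.0, -0.0, -71.1]
force: [-0.4, 0.5, -0.3]
opening: 0.0239
gripper_force: 0.3
clock: 12.98
tool_pos: [0.5116, 0.1031, 0.1834]
orientation: [180.0, -0.0, -71.1]
force: [0.1, 0.5, 0.7]
opening: 0.024
gripper_force: 0.3
scene blue [0.6984 0.0153] 292 328 716.5
scene green [ 0.5012 -0.2013] 246 204 380.5
side blue [0.6968 0.0128] 390 227 341.0
side green [ 0.5004 -0.204 ] 346 343 697.0
t 13.07 pos [0.5116 0.1027 0.1833] ori [180.   -0.  -71.2] F [ 0.7 -0.3  0. ]
turn z -0.03 then x,y,z [ 5.42 -0.    0.01]
```

```bash
python3 -m handwheel '[[-0.45,0.5,0,0,0,0,0],[-0.45,0.5,0,0,0,0,0],[-0.45,0.5,0,0,0,0,0],[-0.45,0.5,0,0,0,0,0],[-0.45,0.5,0,0,0,0,0]]'
python3 -m handwheel '[[-0.45,0.5,0,0,0,0,0],[-0.45,0.5,0,0,0,0,0],[-0.45,0.5,0,0,0,0,0],[-0.45,0.5,0,0,0,0,0],[-0.45,0.5,0,0,0,0,0]]'
python3 -m handwheel '[[-0.45,0.3,0,0,0,0,0],[-0.45,0.1,0,0,0,0,0],[-0.45,-0.4,0,0,0,0,0],[-0.45,-0.8,0,-0.5,0,0,0],[-0.45,-0.8,0,-1,0,0,0]]'
python3 -m handwheel '[[-0.45,-0.5,0.5,-1,0,0,-1],[-0.45,0,0.5,-1,0,0,-1],[-0.45,0,0.5,-0.3,0,0,-1],[-0.45,0,0.5,0,0,0,-1],[-0.45,0,0.5,0,0,0,-1]]'
python3 -m handwheel '[[-0.45,0,0,0,0,0,-1],[-0.45,0,0,0,0,0,-1],[-0.45,0,0,0,0,0,-1],[-0.45,0,0,0,0,0,-1],[-0.45,0,0,0,0,0,-1]]'
python3 - <<'E'
from h import *
discs()
go(*c2w(-.115-.05,0),.183,5.3)
E
```

```text
clock: 13.7
tool_pos: [0.5319, 0.0439, 0.1834]
orientation: [180.0, -0.0, -71.1]
force: [0.7, 0.3, -0.1]
opening: 0.0237
gripper_force: 0.1
clock: 14.32
tool_pos: [0.5521, -0.0151, 0.1834]
orientation: [180.0, -0.0, -71.1]
force: [-0.3, -0.2, -0.0]
opening: 0.024
gripper_force: 0.1
clock: 14.95
tool_pos: [0.538, 0.0246, 0.2204]
orientation: [179.9, -0.0, -71.1]
force: [0.2, 1.0, 0.3]
opening: 0.0241
gripper_force: 0.0
clock: 15.58
tool_pos: [0.4811, 0.0042, 0.2787]
orientation: [-180.0, -0.0, -40.8]
force: [0.9, 0.4, 0.5]
opening: 0.0242
gripper_force: 0.0
clock: 16.2
tool_pos: [0.4814, 0.0044, 0.2785]
orientation: [-180.0, -0.0, -10.9]
force: [-1.1, -0.1, 0.1]
opening: 0.0241
gripper_force: 0.0
scene orange [ 0.5646 -0.0524] 298 254 468.0
scene blue [0.6984 0.0153] 292 328 716.0
scene green [ 0.5013 -0.2013] 246 204 381.0
side blue [0.6968 0.0128] 390 227 341.0
side green [ 0.5004 -0.204 ] 346 343 697.0
t 16.3 pos [0.4815 0.0043 0.2785] ori [-180.   -0.  -11.] F [-0.6 -0.1  0.6]
turn z -2.71 then x,y,z [1.13 2.62 3.82]
```

```bash
python3 -m handwheel '[[-0.45,0,0,0,0,0,-0.9],[-0.45,0,0,0,0,0,-0.9],[-0.45,0,0,0,0,0,-0.91],[-0.45,0.3,0.9,0.4,0,0,0],[-0.45,0.4,0.9,0.5,0,0,0]]'
python3 -m handwheel '[[-0.45,0.43,0.82,0.5,0,0,0],[-0.45,0,0,0.9,0,0,0],[-0.45,0,0,0.9,0,0,0],[-0.45,0,0,0.5,0,0,0],[-0.45,0,0,0.1,0,0,0]]'
python3 -c "
from h import *
discs(('scene',));go(*c2w(-.165,0.0005),.183,5.3)"
```

```text
clock: 16.92
tool_pos: [0.5035, -0.0394, 0.2561]
orientation: [-180.0, -0.1, 5.1]
force: [-0.2, -0.5, -0.3]
opening: 0.0244
gripper_force: 0.0
clock: 17.55
tool_pos: [0.5157, -0.0588, 0.1829]
orientation: [180.0, 0.1, 5.1]
force: [0.3, 1.0, 0.5]
opening: 0.0242
gripper_force: 0.0
scene orange [ 0.5648 -0.0523] 298 254 468.5
scene blue [0.6984 0.0153] 292 328 716.5
scene green [ 0.5046 -0.2018] 244 205 326.5
t 17.6 pos [ 0.5159 -0.0588  0.1832] ori [180.    0.    5.1] F [ 0.   0.2 -0.7]
turn z -0.03 then x,y,z [-0.   -0.04  0.01]
```

```bash
python3 -m handwheel '[[-0.45,0.3,0,0,0,0,0],[-0.45,0.3,0,0,0,0,0],[-0.45,0.3,0,0,0,0,0],[-0.45,0.4,0,0,0,0,0],[-0.45,0.5,0,0,0,0,0]]'
python3 -m handwheel '[[-0.45,0.5,0,0,0,0,0],[-0.45,0.5,0,0,0,0,0],[-0.45,0.5,0,0,0,0,0],[-0.45,0.5,0,0,0,0,0],[-0.45,0.5,0,0,0,0,0]]'
python3 -m handwheel '[[-0.45,0.4,0,0,0,0,0],[-0.45,0.2,0,0,0,0,0],[-0.45,0.1,0,0,0,0,0],[-0.45,-0.3,0,0,0,0,0],[-0.45,-0.8,0,0,0,0,0]]'
python3 -m handwheel '[[-0.45,-1,0,-0.5,0,0,0],[-0.45,-1,0,-1,0,0,0],[-0.45,-1,0.3,-1,0,0,-1],[-0.45,-0.8,0.5,-1,0,0,-1],[-0.45,-0.5,0.5,0,0,0,-1]]'
python3 - <<'E'
from h import *
discs()
o=np.array([.5008,-.2025]);g=c2w(-.10,-.055);d=g-o;L=np.hypot(*d);u=d/L
a=np.degrees(np.arctan2(*u[::-1]));print("yaw",a,"L",L/.025,"start",o-u*.05,"goal",g,get_obs()["joint_pos"].round(1))
go(*(o-u*.05),.183,a)
E
```

```text
clock: 18.23
tool_pos: [0.5614, -0.0551, 0.1835]
orientation: [180.0, -0.0, 5.2]
force: [-0.5, 0.3, 0.0]
opening: 0.0241
gripper_force: 0.3
clock: 18.85
tool_pos: [0.6237, -0.0494, 0.1834]
orientation: [180.0, 0.0, 5.2]
force: [0.2, 0.3, -0.8]
opening: 0.0238
gripper_force: 0.3
clock: 19.48
tool_pos: [0.6125, -0.0504, 0.1833]
orientation: [-180.0, -0.0, 5.1]
force: [-0.7, 0.3, -0.5]
opening: 0.0243
gripper_force: 0.0
clock: 20.1
tool_pos: [0.5124, -0.0967, 0.2732]
orientation: [179.9, -0.2, 23.4]
force: [0.6, -0.5, -0.3]
opening: 0.024
gripper_force: 0.0
scene orange [ 0.6705 -0.0446] 268 299 600.5
scene blue [0.6984 0.0153] 292 328 717.0
scene green [ 0.5013 -0.2013] 246 204 381.0
side orange [ 0.671 -0.049] 394 250 313.0
side blue [0.7045 0.0047] 396 229 149.0
side green [ 0.5004 -0.204 ] 346 343 695.5
yaw 48.42660059998635 L 5.10612405139043 start [ 0.46762105 -0.23990531] goal [ 0.58550791 -0.10700192] [ 10.8  13.6 -28.7  -0.  -47.6 102.4]
t 20.2 pos [ 0.5118 -0.0973  0.2716] ori [-1.80e+02 -1.00e-01  2.32e+01] F [ 0.4 -0.1  0.3]
turn z -4.21 then x,y,z [-5.44  2.46  3.55]
```

```bash
python3 -m handwheel '[[-0.45,-0.9,0,0,0,0,-0.84],[-0.45,-0.9,0,0,0,0,-0.84],[-0.45,-0.9,0,0,0,0,-0.84],[-0.45,-0.9,0,0,0,0,-0.84],[-0.45,-0.9,0,0,0,0,-0.84]]'
python3 -c "
from h import *
discs(('side',));go(.4676,-.2399,.183,48.4)"
```

```text
clock: 20.82
tool_pos: [0.4192, -0.1575, 0.2707]
orientation: [-180.0, 0.0, 48.4]
force: [-0.7, -0.2, -0.4]
opening: 0.0241
gripper_force: 0.0
side orange [ 0.6706 -0.0496] 394 250 301.0
side blue [0.6968 0.0128] 390 227 341.0
side green [ 0.5004 -0.204 ] 346 343 697.0
t 20.88 pos [ 0.4173 -0.1585  0.2704] ori [-1.799e+02  1.000e-01  4.860e+01] F [-2.7 -1.4  0. ]
turn z 0.04 then x,y,z [-1.1   3.67  3.49]
```

```bash
python3 -m handwheel '[[-0.45,-0.3,0.9,0,0,0,0],[-0.45,-0.3,0.9,0,0,0,0],[-0.45,-0.3,0.9,0,0,0,0],[-0.45,-0.2,0.9,0.5,0,0,0],[-0.45,0,0.07,0.9,0,0,0]]'
python3 - <<'E'
from h import *
go(.4676,-.2399,.183,48.4)
o=get_obs();w=snapshot("wrist");T=np.array(w["tool_from_camera"])
from scipy.spatial.transform import Rotation as Ro
W=np.eye(4);W[:3,:3]=Ro.from_euler("xyz",o["orientation"],degrees=True).as_matrix();W[:3,3]=o["tool_pos"]
M=np.linalg.inv(W@T);w["R"],w["t"]=M[:3,:3],M[:3,3]
for c in blobs(hsvmask(w["color"],*RNG["green"]),500):
    m=cv2.moments(cv2.convexHull(c));print(ray(w,m["m10"]/m["m00"],m["m01"]/m["m00"],.009))
E
```

```text
clock: 21.5
tool_pos: [0.4715, -0.2397, 0.2357]
orientation: [179.9, -0.0, 48.2]
force: [-0.5, 0.1, -0.9]
opening: 0.0241
gripper_force: 0.0
t 21.5 pos [ 0.4715 -0.2397  0.2357] ori [179.9  -0.   48.2] F [-0.5  0.1 -0.9]
turn z -0.04 then x,y,z [-0.11 -0.11  2.11]
[ 0.49998347 -0.20321248]
```

```bash
python3 -m handwheel '[[-0.45,-0.1,-0.1,0.9,0,0,-0.04],[-0.45,0,0,0.7,0,0,0],[-0.45,0,0,0.4,0,0,0],[-0.45,0,0,0.1,0,0,0],[-0.45,0.3,0,0,0,0,0]]'
python3 -m handwheel '[[-0.45,0.3,0,0,0,0,0],[-0.45,0.3,0,0,0,0,0],[-0.45,0.4,0,0,0,0,0],[-0.45,0.5,0,0,0,0,0],[-0.45,0.5,0,0,0,0,0]]'
python3 -m handwheel '[[-0.45,0.5,0,0,0,0,0],[-0.45,0.5,0,0,0,0,0],[-0.45,0.5,0,0,0,0,0],[-0.45,0.5,0,0,0,0,0],[-0.45,0.5,0,0,0,0,0]]'
python3 - <<'E'
from h import *
discs()
a=np.radians(48.4);g=c2w(-.10,-.055)-.03*np.array([np.cos(a),np.sin(a)])
go(*g,.183,48.4)
E
```

```text
clock: 22.18
tool_pos: [0.4719, -0.2335, 0.1838]
orientation: [180.0, -0.0, 48.5]
force: [0.2, -0.5, 0.4]
opening: 0.024
gripper_force: 0.0
clock: 22.8
tool_pos: [0.5055, -0.1954, 0.1835]
orientation: [180.0, -0.0, 48.6]
force: [0.1, -0.5, -0.1]
opening: 0.0243
gripper_force: 0.3
clock: 23.42
tool_pos: [0.5467, -0.1486, 0.1834]
orientation: [-180.0, 0.0, 48.6]
force: [-0.9, 0.8, 0.2]
opening: 0.024
gripper_force: 0.3
scene orange [ 0.6703 -0.0448] 268 299 594.0
scene blue [0.6984 0.0153] 292 328 716.0
scene green [ 0.5667 -0.1263] 260 240 462.5
side blue [0.7034 0.0035] 395 229 149.0
side green [ 0.5537 -0.1376] 358 302 85.0
t 23.52 pos [ 0.5472 -0.1483  0.1834] ori [180.   -0.   48.7] F [-0.2  0.6 -1.6]
turn z 0.04 then x,y,z [1.05 0.05 0.02]
```

```bash
python3 -m handwheel '[[-0.45,0.5,0,0,0,0,0],[-0.45,0.4,0,0,0,0,0],[-0.45,0.15,0,0,0,0,0],[-0.45,-0.4,0,0,0,0,0],[-0.45,-0.8,0,-0.5,0,0,0]]'
python3 -m handwheel '[[-0.45,-0.5,0,-1,0,0,1],[-0.45,-0.3,0,-1,0,0,1],[-0.45,0,-0.5,0,0,0,1],[-0.45,0,-0.5,0,0,0,1],[-0.45,0,0,0,0,0,1]]'
python3 -m handwheel '[[-0.45,0,0,0,0,0,1],[-0.45,0,0,0,0,0,1],[-0.45,0,0,0,0,0,0.2],[-0.45,0,0,0,0,0,0]]'
python3 - <<'E'
from h import *
discs()
go(*c2w(-.15,-.055),.183,5.3)
E
```

```text
clock: 24.15
tool_pos: [0.5426, -0.1526, 0.1954]
orientation: [-179.9, 0.1, 48.6]
force: [0.1, -1.0, 0.1]
opening: 0.0239
gripper_force: 0.0
clock: 24.78
tool_pos: [0.5144, -0.1465, 0.247]
orientation: [180.0, -0.0, 18.4]
force: [0.1, -0.0, 0.8]
opening: 0.0238
gripper_force: 0.0
clock: 25.28
tool_pos: [0.5156, -0.1463, 0.2464]
orientation: [-180.0, -0.0, 5.5]
force: [0.0, 0.1, -0.2]
opening: 0.0237
gripper_force: 0.0
scene orange [ 0.6705 -0.0446] 268 299 600.5
scene blue [0.6984 0.0153] 292 328 716.5
scene green [ 0.585  -0.1057] 265 251 484.0
side blue [0.6968 0.0128] 390 227 341.0
t 25.38 pos [ 0.5158 -0.146   0.2462] ori [180.   -0.    5.5] F [0.8 0.6 0.3]
turn z 0.03 then x,y,z [ 0.92 -1.3   2.53]
```

```bash
python3 -m handwheel '[[-0.45,0.2,-0.65,0,0,0,0],[-0.45,0.3,-0.65,0.3,0,0,0],[-0.45,0.42,0,0.8,0,0,0],[-0.45,0,0,0.8,0,0,0],[-0.45,0,0,0.6,0,0,0]]'
python3 -m handwheel '[[-0.45,0.1,0,0,0,0,0],[-0.45,0.3,0,0,0,0,0],[-0.45,0.3,0,0,0,0,0],[-0.45,0.3,0,0,0,0,0],[-0.45,0.3,0,0,0,0,0]]'
python3 -c "
from h import *
discs(('scene',));go(*c2w(-.05,-.055),.183,5.3)"
```

```text
clock: 26.0
tool_pos: [0.5361, -0.1101, 0.182]
orientation: [-180.0, 0.1, 5.5]
force: [-0.6, -0.3, 0.9]
opening: 0.0243
gripper_force: 0.0
clock: 26.62
tool_pos: [0.5689, -0.1081, 0.1837]
orientation: [-180.0, -0.0, 5.4]
force: [-1.4, 0.7, 0.3]
opening: 0.0238
gripper_force: 0.2
scene orange [ 0.6706 -0.0446] 268 299 602.5
scene blue [0.6984 0.0153] 292 328 716.5
scene green [ 0.5993 -0.105 ] 260 256 504.5
t 26.68 pos [ 0.5698 -0.108   0.1837] ori [ 1.8e+02 -1.0e-01  5.4e+00] F [1.9 0.2 0.5]
turn z 0.02 then x,y,z [2.63 0.02 0.03]
```

```bash
python3 -m handwheel '[[-0.45,0.4,0,0,0,0,0],[-0.45,0.5,0,0,0,0,0],[-0.45,0.5,0,0,0,0,0],[-0.45,0.5,0,0,0,0,0],[-0.45,0.4,0,0,0,0,0]]'
python3 -m handwheel '[[-0.45,0.2,0,0,0,0,0],[-0.45,0.1,0,0,0,0,0],[-0.45,-0.3,0,0,0,0,0],[-0.45,-0.8,0,0,0,0,0],[-0.45,-1,0,-0.5,0,0,0]]'
python3 -m handwheel '[[-0.45,-1,0,-1,0,0,0],[-0.45,-0.8,0,-1,0,0,0],[-0.45,-0.5,0,-1,0,0,0],[-0.45,0,0,-1,0,0,0],[-0.45,0,0,0,0,0,0]]'
python3 - <<'E'
from h import *
discs()
go(.5,-.1,.3,5.3)
a=snapshot("scene")["color"][140:420,140:540];b=snapshot("side")["color"][140:420,180:580]
cv2.imwrite("pics/end.png",np.hstack([a,b])[:,:,::-1])
E
```

```text
clock: 27.3
tool_pos: [0.6265, -0.1026, 0.1833]
orientation: [180.0, 0.0, 5.4]
force: [-0.1, 0.5, -0.0]
opening: 0.0242
gripper_force: 0.3
clock: 27.92
tool_pos: [0.5792, -0.1071, 0.1951]
orientation: [-180.0, 0.1, 5.4]
force: [-0.8, -0.6, -0.0]
opening: 0.0239
gripper_force: 0.0
clock: 28.55
tool_pos: [0.5233, -0.1124, 0.2982]
orientation: [-180.0, -0.3, 5.4]
force: [-0.7, 0.0, -0.2]
opening: 0.0241
gripper_force: 0.0
scene orange [ 0.6706 -0.0446] 268 299 601.5
scene blue [0.6984 0.0153] 292 328 717.0
scene green [ 0.6643 -0.0987] 242 284 586.0
side orange [ 0.6717 -0.0451] 393 249 352.0
side green [ 0.663 -0.101] 405 269 461.0
t 28.65 pos [ 0.5228 -0.1124  0.2959] ori [-180.    -0.     5.4] F [0.8 0.5 0.4]
turn z 0.01 then x,y,z [-0.86 -0.58 -0.16]
```

View pics/end.png

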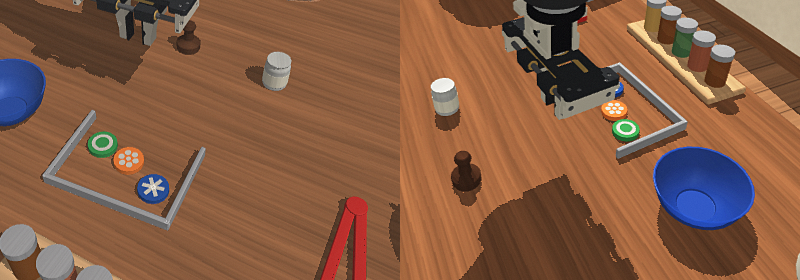

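The picture shows all three discs flat inside the caddy, at crop (102,144), (128,159) and (153,187). The stamp, tin, bowl and tongs have not moved, and the hand is clear.

```bash
python3 -c "
from plant import *
print(close_job())"
```

```text
the job is handed in; nothing more can be done
None
```

The orange, blue and green discs all lie flat and wholly inside the caddy, the bystanders look unmoved in the last pictures, the hand is clear, and I handed the job in at about 29 s (no verdict was returned).

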